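Rebuild the cassette on the hub

ROBOT

A 6-joint arm with a two-finger parallel gripper is mounted at the origin on a cart in front of the work surface, level with it; the furniture and walls round the work are solid. World frame = base frame: x ahead of the robot, y to its left, z up, the work surface at z = 0. Lengths are in mm, angles in rad, forces in N, time in s.
With the tool pointing down it reaches from about 350 to 775 mm from the base axis. Payload 7.3 kg.
Tool frame: the origin (TCP) lies midway between the tips of the shut fingers; the grasp point (between the pads) lies 19 mm behind it; x points along the fingers, y is the direction in which the jaws open and shut, and the axes are right-handed (so a half turn about x gives the same grasp; the last joint's range is limited). The gripper opens to 92 mm and grips with 3 to 60 N. Pads are 19 mm wide; open, the fingers measure 130 mm over their backs; the gripper's body (75 mm by 190 mm) begins 47 mm behind the grasp point.
Start: joints at [-0.146, 0.342, 1.524, -0, 1.275, -0.146], TCP at [525.019, 0.019, 226.741] pointing down, gripper open.
Joint ranges: [-2.53, 2.53], [-0.77, 2.02], [0.04, 2.7], [-1, 4.14], [0.28, 2.66], [-3.11, 3.11]. Speed limits (rad/s): [2.57, 2.57, 3.14, 3.14, 3.14, 3.14].

INTERFACE

Orientations are given as [roll, pitch, yaw] about the fixed x, y, z axes, in that order (R = Rz(yaw) Ry(pitch) Rx(roll)).
In Python, from plant import bot gives the robot as it stands. The module is installed in compiled form; this text tells all that it offers.
- The arm moves only by the shell command python3 -m handwheel 'ROWS' [OPENING]. ROWS is JSON, a list that holds one entry, the list of rows, each a list of 4 numbers: the shift along the tool's x, y, z in cm, then the turn about the tool's x in rad. A call has 1 to 8 rows; each row shifts and turns the commanded pose from where the row before left it, along the tool's axes as they then stand; what a row does not reach is not made up. A row lasts 1/12 s, in which the tool goes at most 41.7 mm and 7.16 degrees, less where a joint would pass 70% of its speed; a pose out of reach is approached as far as the arm can. A call is refused whole if a number of a shift passes 4.17 or a number of a turn 0.125, either way. A call with a gripper value outside its range is refused whole. OPENING is the opening, from 0 (shut) to 1 (fully open), set as the call begins (- or left out, the last holds). The fingers move at their own pace and stop on an object; the grip force is fixed at half the most. Time passes only in rows, so rows that do not move let the fingers close. It gives the time, the measured TCP pose, the force and the opening at its end, in the units of the state.
- bot.get_obs(): the state, without advancing time (a new reading comes with each control period).
- bot.capture(name): name is "scene" or "side" or "wrist"; returns (picture, depth): 384x512x3 uint8, red, green, blue; 384x512 float32, mm along the optical axis (not along the pixel's ray), 0 where there is no reading.
- bot.camera_model(name): a dict with "fx", "fy", "cx", "cy" (pixels), "dist_coeffs" ([k1, k2, p1, p2, k3] as OpenCV has them; the pictures are not rectified), "position" and "rotation" of the camera in the world. Camera axes: x right, y down, z forward; pixel columns grow to the right and rows downward; lengths in mm; the calibration is good to about 2 mm. A picture is of the moment at which its call begins: read the wrist's pose just before it. camera_model takes no time and is no camera call; for the wrist camera it gives the pose at the moment of the call.
- bot.close_job(): hands the job in, once; it reports no verdict.
Trained networks look in the newest picture that a camera, given by its name, has taken for a name from the list of things; names that differ only in an ending like _2 or _b are one class to them, and where a whole thing is asked for, a point or a joint stands for the part that bears it (a point fixed in the world has none). Each returns a list of dicts, best first, with "conf" (0 to 1); they miss things now and then, are a little off and sometimes report something else, mostly with a low value. They report only what shows in the picture. A call takes as long as a camera call.
- bot.find_in(camera, label): "bbox" ([left, top, width, height] in pixels, round what is visible of it).
- bot.spot_point(camera, label): "point" ([column, row] in pixels: a listed point, or the origin of a listed thing).
The state is a dict: "time": time; "joint_positions": joint angles; "dq": joint speeds; "tau": joint torques, N m; "tool_pos": TCP position; "tcp_rot": TCP orientation; "contact_force": force on the tool from outside, world axes, zero at the start; "moment": the same for the moment, N m; "grip_width": finger opening in mm.
Only numpy, scipy, OpenCV 4.12 (cv2) and the standard library are available. Lean on these libraries where they do the work, as an engineer would, in place of code of your own. Each camera call takes 0.05 s, during which the arm holds its last target.

TASK

The cleaned cassette parts lie in a row on the drying rack; put them on the hub in the vice, one after another, the same way up as they lie: first the largest loose sprocket, then the black spacer, the middle sprocket, the smallest sprocket, and last lay the lockring on top. Each must lie fully home and flat on the one below. Leave the grease pot and the orange-capped tube where they stand.

Things in the scene. Friction and masses are not known exactly. Their poses are not given: they have to be found in the camera images.
- cog_large: Largest loose sprocket: flat bright steel ring with 16 teeth, 67 mm across the teeth, 4 mm thick, plain (no collar). Bore 34 mm. Origin: centre of its underside; z up through the bore. Grip it across the teeth. Home: its underside 120 mm above the worktop.
- cog_medium: Middle loose sprocket: dark grey steel, 14 teeth, 59 mm across the teeth; tooth disc 4 mm thick with a built-in bright collar of 40 mm diameter on its upper side, 7 mm thick in all. Bore 34 mm. Origin: centre of its underside; z up, to the collar side. Home: its underside 129 mm above the worktop.
- cog_small: Smallest loose sprocket: bright steel, 12 teeth, 51 mm across the teeth; tooth disc 4 mm thick with a built-in collar of 40 mm diameter on its upper side, 7 mm thick in all. Bore 34 mm. Origin: centre of its underside; z up, to the collar side. Home: its underside 136 mm above the worktop.
- spacer: Spacer: plain black plastic ring without teeth, 44 mm outside, bore 34 mm, 5 mm thick. Origin: centre of its underside; z up. Home: its underside 124 mm above the worktop.
- lockring: Lockring: brass-coloured knurled ring, 40 mm outside, bore 28 mm, 5 mm thick; it is only laid on top here, not screwed. Origin: centre of its underside; z up. Home: its underside 143 mm above the worktop.
- hub: Rear hub, fixed upright in a small grey vice; a dark block of large sprockets (at most 116 mm wide, the top one 76 mm) is already on it. Origin: on its axis at worktop height; z up. First seat at z 120 mm, on a 40 mm ring. Above it the bright greased freehub, 30.4 mm thick, tapers from z 132 mm to 24 mm at 141 and to a blunt 12 mm tip at 160 mm: a part lowered over the tip and let go slides down and centres itself.
- rack: Drying rack, fixed: dark steel bar, 30 mm wide, 340 long, along its own y axis, top at z 45 mm, over a blue drip tray 112 mm wide, rim 9 mm high. On the bar five white pegs 70 mm apart (y -140 to 140 mm), 22 mm thick, 16 high; a loose part lies over each, flat on the bar, in any order. Fingers fit down beside the bar (closing along the rack's x), not between neighbours. Origin: centre of underside.
- grease_pot: White grease pot with a black lid, 57 mm wide, 91 mm high, standing on the worktop; a bystander. Origin: centre of its underside.
- tube: Small black tube with an orange cap, 26 mm wide, 85 mm high, standing on the worktop; a bystander. Origin: centre of its underside.

How it is judged (in metres and radians):
At the end, for the whole second after the job is handed in: All five parts are on the hub in the order largest sprocket, spacer, middle sprocket, smallest sprocket, lockring: each centred on the hub's axis within 5 mm, its underside within 2.5 mm of its home height (120, 124, 129, 136, 143 mm above the worktop), flat within 0.1 rad, same way up, and at rest (horizontal distance between each of cog_large, spacer, cog_medium, cog_small, lockring and hub below 0.005 m and z of cog_large in the frame of hub between 0.1175 and 0.1225 m and angle between each of cog_large, spacer, cog_medium, cog_small, lockring's own z axis and vertical below 0.1 rad and linear speed of each of cog_large, spacer, cog_medium, cog_small, lockring below 0.02 m/s and z of spacer in the frame of hub between 0.1215 and 0.1265 m and z of cog_medium in the frame of hub between 0.1265 and 0.1315 m and z of cog_small in the frame of hub between 0.1335 and 0.1385 m and z of lockring in the frame of hub between 0.1405 and 0.1455 m); the robot touches nothing.
It fails at once if the grease pot or the orange-capped tube is moved by more than 3 cm (distance of any of grease_pot, tube from where it was at the start of the episode above 0.03 m).
It also fails if it takes over 112 s, if anything falls off the work surface, if the arm or the gripper's body presses on something with over 40 N, if the wrist force passes 120 N, or if a joint passes its speed limit or range.

## Working session

There is one attempt and no reset: what is moved stays moved. The work goes in short steps, Python scripts to look and compute and a shell command to move; the robot and the scene stay as the last step left them, time stands still between calls to the robot, and variables do not carry over. Pictures are saved under pics/ and viewed, and the job is handed in when it is done.

```bash
mkdir -p pics; cat > h.py <<'E'
import numpy as np, cv2
from plant import bot
from scipy.spatial.transform import Rotation as R
def cam(n):
    m=bot.camera_model(n); K=np.array([[m['fx'],0,m['cx']],[0,m['fy'],m['cy']],[0,0,1]],float)
    return K,np.array(m['dist_coeffs'],float),np.array(m['position'],float),np.array(m['rotation'],float)
def shot(n,f=None):
    c=cam(n); p,d=bot.capture(n)
    if f: cv2.imwrite('pics/'+f,p[:,:,::-1])
    return p,d,c
def world(c,uv,z):
    "pixel ray cut with plane z"
    K,D,P,Rm=c
    u=cv2.undistortPoints(np.array(uv,float).reshape(-1,1,2),K,D).reshape(-1,2)
    r=np.c_[u,np.ones(len(u))]@Rm.T
    return P+r*((z-P[2])/r[:,2])[:,None]
def cloud(c,d):
    K,D,P,Rm=c
    h,w=d.shape; g=np.stack(np.meshgrid(np.arange(w),np.arange(h)),-1).reshape(-1,1,2).astype(float)
    u=cv2.undistortPoints(g,K,D).reshape(-1,2)
    return ((np.c_[u,np.ones(len(u))]*d.reshape(-1,1))@Rm.T+P).reshape(h,w,3)
E
python3 - <<'E'
from h import *
print({k:np.round(v,3) for k,v in bot.get_obs().items()})
for n in ['scene','side','wrist']:
    p,d,c=shot(n,n+'0.png'); print(n,np.round(c[2]),np.round(c[3],2).tolist(),c[0][0,0],c[1])
    for l in ['cog_large','cog_medium','cog_small','spacer','lockring','hub','rack','grease_pot','tube']:
        print(l,[(np.round(r['point']).tolist(),round(r['conf'],2)) for r in bot.spot_point(n,l)[:2]],[(np.round(r['bbox']).tolist(),round(r['conf'],2)) for r in bot.find_in(n,l)[:2]])
E
```

```text
{'time': np.float64(0.0), 'joint_positions': array([-0.146,  0.343,  1.525, -0.   ,  1.275, -0.146]), 'dq': array([-0.,  0., -0., -0., -0.,  0.]), 'tau': array([ 1.0000e-03, -4.3125e+01, -2.4422e+01,  7.2000e-02,  5.6000e-02,
       -0.0000e+00]), 'tool_pos': array([5.24583e+02, 8.50000e-02, 2.26051e+02]), 'tcp_rot': array([-1.716,  1.569,  2.996]), 'contact_force': array([ 0.721, -0.218,  0.331]), 'moment': array([0.   , 0.019, 0.012]), 'grip_width': np.float64(91.847)}
scene [132. 715. 617.] [-2.15, -0.01, -2.59] 399.4165980999885 [0.04262233 0.         0.         0.         0.        ]
cog_large [([221.0, 258.0], 0.78)] [([207.0, 247.0, 32.0, 24.0], 0.58)]
cog_medium [([250.0, 247.0], 0.63)] [([234.0, 238.0, 29.0, 18.0], 0.82)]
cog_small [([277.0, 232.0], 0.51), ([223.0, 261.0], 0.28)] [([263.0, 225.0, 22.0, 15.0], 0.49)]
spacer [([196.0, 277.0], 0.64)] [([185.0, 272.0, 24.0, 15.0], 0.61)]
lockring [([298.0, 221.0], 0.64)] []
hub [([318.0, 181.0], 0.82)] [([290.0, 131.0, 56.0, 62.0], 0.88)]
rack [([251.0, 262.0], 0.56)] [([168.0, 213.0, 155.0, 112.0], 0.67)]
grease_pot [] [([214.0
[... 835 characters left out ...]
be [([208.0, 233.0], 0.52)] [([200.0, 208.0, 9.0, 27.0], 0.49)]
wrist [525.  68. 384.] [2.89, -0.0, 0.0] 278.13734046104634 [-0.04124546  0.          0.          0.          0.        ]
cog_large [] []
cog_medium [] [([195.0, 0.0, 49.0, 39.0], 0.89)]
cog_small [([205.0, 72.0], 0.82)] [([184.0, 51.0, 42.0, 47.0], 0.68)]
spacer [] []
lockring [([189.0, 130.0], 0.56)] []
hub [([243.0, 290.0], 0.81)] [([193.0, 261.0, 102.0, 31.0], 0.55)]
rack [([226.0, 21.0], 0.67), ([381.0, 174.0], 0.62)] [([151.0, 0.0, 128.0, 170.0], 0.85)]
grease_pot [([381.0, 175.0], 0.69)] [([360.0, 158.0, 74.0, 55.0], 0.86), ([148.0, 0.0, 129.0, 167.0], 0.57)]
tube [([377.0, 20.0], 0.59)] [([371.0, 0.0, 45.0, 30.0], 0.74)]
```

```bash
sed -i "s/np.array(m\['rotation'\],float)$/R.from_euler('xyz',m['rotation']).as_matrix()/" h.py
python3 - <<'E'
from h import *
cv2.imwrite('pics/a.png',np.vstack([np.hstack([cv2.resize(cv2.imread('pics/scene0.png')[110:340,140:380],(400,383)),cv2.resize(cv2.imread('pics/side0.png')[130:290,170:340],(400,376))[:376].copy() if 0 else cv2.resize(cv2.imread('pics/side0.png')[130:290,170:340],(400,383))])]))
S={'scene':dict(cog_large=(221,258),cog_medium=(250,247),cog_small=(277,232),spacer=(196,277),lockring=(298,221),hub=(318,181),tube=(178,234)),
'side':dict(cog_large=(258,237),cog_medium=(272,224),cog_small=(281,216),spacer=(246,245),lockring=(293,208),hub=(285,188),grease_pot=(216,206),tube=(208,233)),
'wrist':dict(cog_medium=(219,20),cog_small=(205,72),lockring=(189,130),hub=(243,290))}
for n in S:
    c=cam(n)
    for k,v in S[n].items(): print(n,k,np.round(world(c,[v],0 if k in('hub','tube','grease_pot') else 45)[0],0))
E
```

```text
scene cog_large [516. 241.  45.]
scene cog_medium [484. 181.  45.]
scene cog_small [460. 108.  45.]
scene spacer [526. 309.  45.]
scene lockring [439.  48.  45.]
scene hub [ 500. -202.    0.]
scene tube [681. 192.   0.]
side cog_large [504. 264.  45.]
side cog_medium [482. 181.  45.]
side cog_small [466. 125.  45.]
side spacer [525. 312.  45.]
side lockring [439.  62.  45.]
side hub [ 505. -202.    0.]
side grease_pot [704.   3.   0.]
side tube [670. 190.   0.]
wrist cog_medium [483. 173.  45.]
wrist cog_small [465. 119.  45.]
wrist lockring [443.  53.  45.]
wrist hub [ 502. -196.    0.]
```

View pics/a.png

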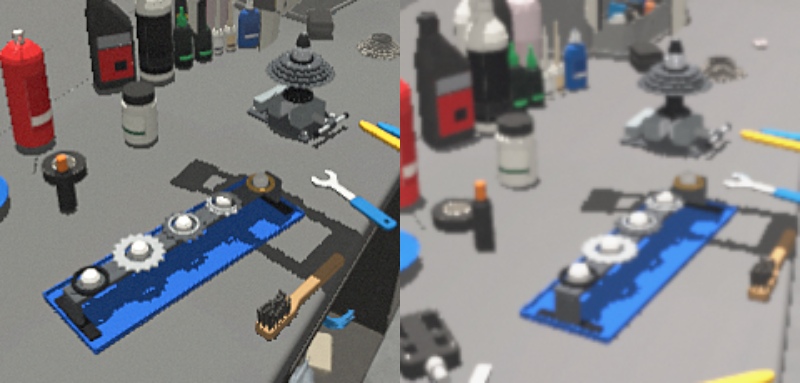

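View pics/wrist0.png

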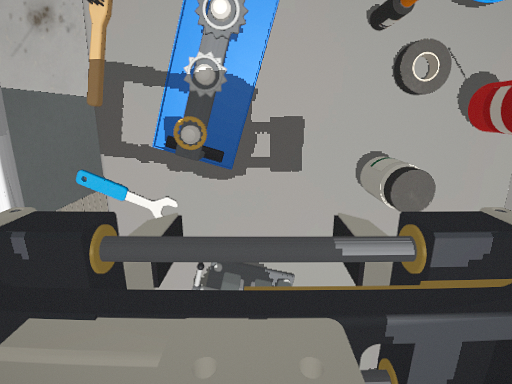

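```bash
python3 - <<'E'
from h import *
for n in ['scene','side','wrist']:
    p,d,c=shot(n); X=cloud(c,d)
    V=p.astype(int); 
    # white pegs
    m=(V.min(2)>190)&(V.max(2)-V.min(2)<25)&(X[...,2]>45)&(X[...,2]<75)&(d>0)
    k,L,st,ce=cv2.connectedComponentsWithStats(m.astype(np.uint8))
    for i in range(1,k):
        if st[i,4]>6: print(n,'white',st[i,4],np.round(ce[i],1),np.round(X[L==i].mean(0),1), np.round(np.percentile(X[L==i][:,2],95)))
    hm=(d>0)&(np.hypot(X[...,0]-502,X[...,1]+200)<90)
    for lo,hi in [(146,165),(128,146),(90,118)]:
        q=X[hm&(X[...,2]>lo)&(X[...,2]<hi)]
        if len(q): print(n,lo,len(q),np.round(q.mean(0),1),np.round((q.min(0)+q.max(0))/2,1),np.round(q.max(0)-q.min(0),1))
E
python3 - <<'E'
import cv2,numpy as np
a=cv2.imread('pics/scene0.png')
cv2.imwrite('pics/b.png',np.hstack([cv2.resize(a[205:295,175:325],(600,360),interpolation=0)[:, :600],cv2.resize(a[125:215,285:335],(200,360),interpolation=0)]))
E
```

```text
scene white 7 [265.4 230.6] [480.4 124.3  51.5] 54.0
scene white 23 [273.  229.8] [464.  119.4  57.6] 61.0
scene white 52 [249.8 242.8] [483.2 183.4  58.7] 62.0
scene white 11 [242.2 244.6] [497.3 191.1  52.6] 53.0
scene white 349 [222.8 260.9] [505.  249.5  49.7] 59.0
scene white 67 [193.8 275.6] [522.9 316.9  57.4] 60.0
scene 146 49 [ 500.8 -196.   154.1] [ 502.1 -197.6  154.1] [18.6 16.6 16.1]
scene 128 70 [ 499.1 -191.6  136.9] [ 501.1 -194.3  137. ] [29.  19.7 17.6]
scene 90 589 [ 494.2 -180.2  105. ] [ 502.3 -196.8  105.2] [109.3 103.5  25.5]
side white 8 [212.6 187.4] [710.9   9.2  68.9] 70.0
side white 22 [282.1 211.8] [463.3 119.6  56.2] 59.0
side white 32 [271.  221.5] [483.5 186.6  55.5] 59.0
side white 151 [258.5 233.5] [504.9 252.7  49.6] 58.0
side white 34 [245.5 242.9] [523.6 320.2  56. ] 60.0
side 146 22 [ 500.3 -192.5  153.5] [ 501.6 -193.3  153.4] [18.2 18.5 13.8]
side 128 43 [ 499.2 -189.3  136.6] [ 500.2 -189.5  136.6] [29.  22.7 16.7]
side 90 302 [ 498.  -176.5  102.8] [ 500.  -183.3  104.3] [109.6  83.   26.8]
wrist white 195 [221.3  16.9] [486.  174.2  51.1] 53.0
wrist white 309 [220.3   8.3] [486.  180.5  57.5] 60.0
wrist white 229 [203.5  60.8] [464.7 129.8  49.9] 52.0
wrist white 60 [202.4  67.1] [464.5 121.9  57. ] 59.0
wrist white 9 [382.7 198.6] [674.6 -25.6  68.2] 70.0
wrist white 14 [387.9 204.6] [681.5 -32.9  68.9] 70.0
```

View pics/b.png

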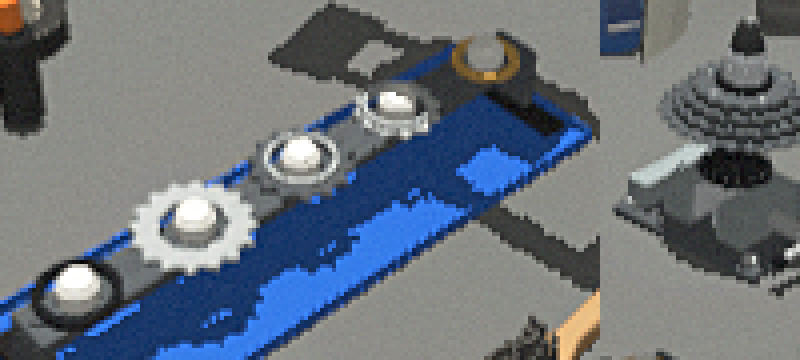

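```bash
cat > go.py <<'E'
from h import *
import sys
def go(x,y,z,ang=-0.292):
    o=bot.get_obs(); M=R.from_euler('xyz',o['tcp_rot']).as_matrix()
    d=M.T@(np.array([x,y,z])-o['tool_pos'])/10
    ty=M[:,1]; want=np.array([np.cos(ang),np.sin(ang),0]); 
    if want@ty<0: want=-want
    turn=np.arctan2(np.cross(ty,want)@M[:,0],ty@want)
    print('t',round(o['time'],2),'pos',np.round(o['tool_pos'],1),'ty',np.round(ty,3),'tx',np.round(M[:,0],3),'w',round(o['grip_width'],1),'F',np.round(o['contact_force'],1))
    print('shift cm',np.round(d,2),'turn',round(turn,3))
a=[float(v) for v in sys.argv[1:]]
go(*a)
E
python3 go.py 504 249 200
```

```text
t 3.0 pos [525.    0.  226.7] ty [1. 0. 0.] tx [ 0. -0. -1.] w 92.1 F [-0.9 -0.3  0.8]
shift cm [  2.67  -2.1  -24.9 ] turn 0.292
```

```bash
python3 -m handwheel '[[[0.4,-0.35,-4.15,0],[0.4,-0.35,-4.15,0],[0.4,-0.35,-4.15,0],[0.4,-0.35,-4.15,0],[0.4,-0.35,-4.15,0],[0.4,-0.35,-4.15,0],[0,0,0,0.1],[0,0,0,0.1]]]' 1; python3 -m handwheel '[[[0,0,0,0.092],[0,0,0,0]]]'; python3 go.py 504 249 100
python3 - <<'E'
from h import *
p,d,c=shot('wrist','w1.png'); X=cloud(c,d)
for l in ['cog_large','cog_medium','cog_small','spacer','lockring']:
    print(l,[(np.round(world(c,[r['point']],45)[0],1).tolist(),round(r['conf'],2)) for r in bot.spot_point('wrist',l)[:2]])
E
```

```text
time: 3.67
tool_pos: [503.2, 250.6, 202.2]
tcp_rot: [-1.255, 1.57, -3.025]
contact_force: [0.8, -0.5, -0.3]
grip_width: 91.5
time: 3.83
tool_pos: [503.9, 248.4, 202.7]
tcp_rot: [-0.332, 1.571, -2.197]
contact_force: [1.0, -0.1, 0.3]
grip_width: 91.8
t 3.83 pos [503.9 248.4 202.7] ty [ 0.957 -0.29  -0.   ] tx [-0. -0. -1.] w 91.8 F [ 1.  -0.1  0.3]
shift cm [ 1.027e+01 -1.000e-02 -6.000e-02] turn -0.002
cog_large [([503.6, 249.8, 45.0], 0.63)]
cog_medium [([489.4, 181.8, 45.0], 0.76)]
cog_small [([463.0, 118.9, 45.0], 0.74)]
spacer [([525.4, 313.8, 45.0], 0.85), ([485.9, 181.6, 45.0], 0.38)]
lockring []
```

View pics/w1.png

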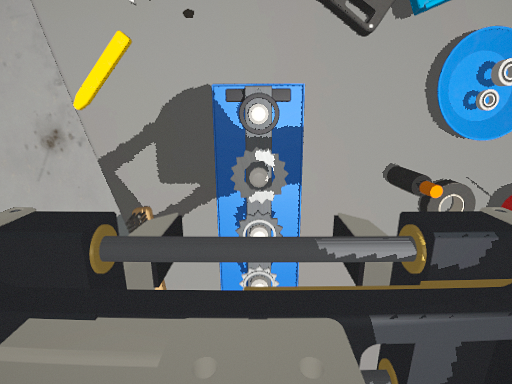

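```bash
python3 -m handwheel '[[[4,0,0,0],[4,0,0,0],[4,0,0,0],[3,0,0,0],[1.3,0,0,0],[0.55,0,0,0],[0,0,0,0]]]' 1;  python3 -m handwheel '[[[0,0,0,0],[0,0,0,0],[0,0,0,0],[0,0,0,0],[0,0,0,0],[0,0,0,0]]]' 0.3; python3 go.py 504 249 34
```

```text
time: 4.72
tool_pos: [503.6, 247.7, 33.2]
tcp_rot: [-0.952, 1.569, -2.814]
contact_force: [0.3, 0.6, -0.2]
grip_width: 91.9
time: 5.22
tool_pos: [504.8, 248.2, 35.4]
tcp_rot: [2.145, 1.569, 0.282]
contact_force: [-0.7, 0.5, 5.8]
grip_width: 65.3
t 5.22 pos [504.8 248.2  35.4] ty [ 0.958 -0.288  0.002] tx [ 0.002  0.001 -1.   ] w 65.3 F [-0.7  0.5  5.8]
shift cm [ 0.14 -0.1  -0.05] turn 0.0
```

```bash
python3 -m handwheel '[[[-1,0,0,0],[-3,0,0,0],[-4,0,0,0],[-4,0,0,0],[-3,0,0,0],[-1,0,0,0],[0,0,0,0]]]';python3 go.py 502 -199 195
python3 - <<'E'
from h import *
p,d,c=shot('wrist','w2.png'); p,d,c=shot('scene','s2.png')
a=cv2.imread('pics/w2.png');b=cv2.imread('pics/s2.png')
cv2.imwrite('pics/c.png',np.hstack([a[:,:400],cv2.resize(b[60:300,130:380],(400,384))]))
E
```

```text
time: 5.8
tool_pos: [505.4, 248.5, 197.8]
tcp_rot: [2.187, 1.564, 0.324]
contact_force: [-0.4, 0.3, -0.7]
grip_width: 65.1
t 5.8 pos [505.4 248.5 197.8] ty [ 0.958 -0.288  0.005] tx [ 0.006  0.002 -1.   ] w 65.1 F [-0.4  0.3 -0.7]
shift cm [ 0.19 12.55 42.95] turn 0.0
```

View pics/c.png

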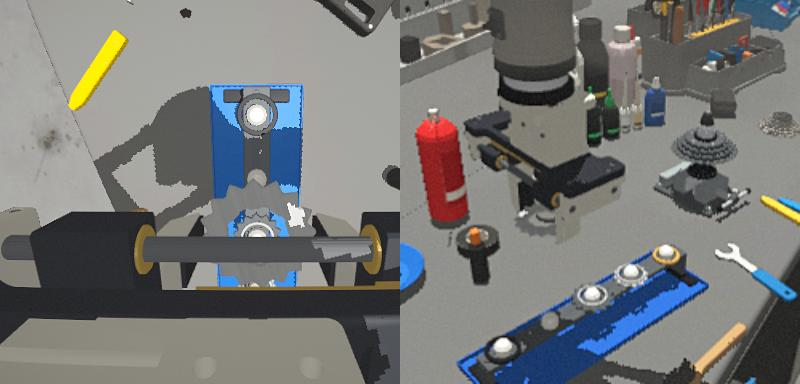

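```bash
python3 -m handwheel '[[[0,1.15,3.9,0],[0,1.15,3.9,0],[0,1.15,3.9,0],[0,1.15,3.9,0],[0,1.15,3.9,0],[0,1.15,3.9,0],[0,1.15,3.9,0],[0,1.15,3.9,0]]]';python3 -m handwheel '[[[0,1.15,3.9,0],[0,1.15,3.9,0],[0,1,3.9,0],[0,0,0,0],[0,0,0,0]]]';python3 go.py 502 -199 180
python3 - <<'E'
from h import *
p,d,c=shot('side','s3.png');e=shot('scene','s4.png')
a=cv2.imread('pics/s3.png');b=cv2.imread('pics/s4.png')
cv2.imwrite('pics/c.png',np.hstack([cv2.resize(a[100:220,215:345],(400,370),interpolation=0),cv2.resize(b[80:210,250:390],(400,370),interpolation=0)]))
E
```

```text
time: 6.57
tool_pos: [500.7, -78.8, 191.9]
tcp_rot: [-1.599, 1.566, 2.822]
contact_force: [1.1, 0.4, -0.9]
grip_width: 65.5
time: 6.98
tool_pos: [498.8, -200.3, 191.6]
tcp_rot: [-1.817, 1.566, 2.599]
contact_force: [-0.5, 0.8, -0.4]
grip_width: 65.3
t 6.98 pos [ 498.8 -200.3  191.6] ty [ 0.956 -0.292 -0.005] tx [-0.004  0.003 -1.   ] w 65.3 F [-0.5  0.8 -0.4]
shift cm [ 1.16  0.27 -0.21] turn -0.004
```

View pics/c.png

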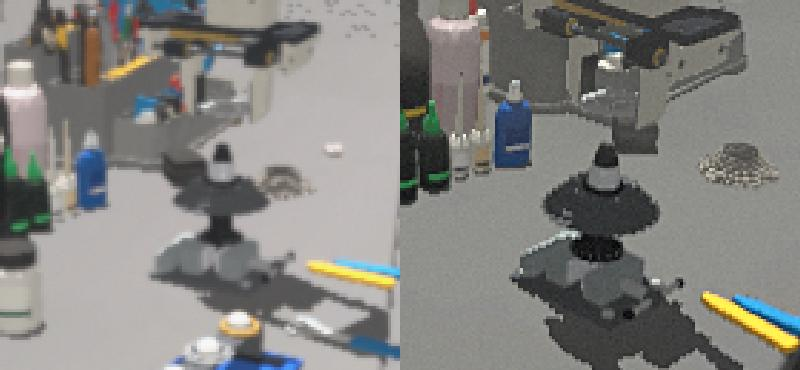

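```bash
python3 -m handwheel '[[[1.2,0.28,-0.2,0],[1.5,0,0,0],[1.5,0,0,0],[1,0,0,0],[0.5,0,0,0],[0,0,0,0],[0,0,0,0]]]';python3 go.py 502 -199 128
```

```text
time: 7.67
tool_pos: [503.8, -197.2, 137.5]
tcp_rot: [2.941, 1.571, 1.079]
contact_force: [1.6, 0.2, -0.8]
grip_width: 65.7
t 7.67 pos [ 503.8 -197.2  137.5] ty [ 0.958 -0.287  0.   ] tx [ 0.  0. -1.] w 65.7 F [ 1.6  0.2 -0.8]
shift cm [ 0.95 -0.12  0.22] turn 0.001
```

```bash
python3 -m handwheel '[[[0.5,0,0.1,0],[0.4,0,0,0],[0,0,0,0],[0,0,0,0]]]';python3 -m handwheel '[[[0,0,0,0],[0,0,0,0],[0,0,0,0],[0,0,0,0],[0,0,0,0],[0,0,0,0]]]' 1; python3 go.py 504 -199 195
python3 - <<'E'
from h import *
p,d,c=shot('side','s5.png');e=shot('scene','s6.png')
a=cv2.imread('pics/s5.png');b=cv2.imread('pics/s6.png')
cv2.imwrite('pics/c.png',np.hstack([cv2.resize(a[100:220,215:345],(400,370),interpolation=0),cv2.resize(b[80:210,250:390],(400,370),interpolation=0)]))
E
```

```text
time: 8.0
tool_pos: [503.2, -198.7, 128.3]
tcp_rot: [-1.988, 1.571, 2.432]
contact_force: [0.7, 0.4, -0.2]
grip_width: 65.7
time: 8.5
tool_pos: [503.3, -198.7, 128.4]
tcp_rot: [1.555, 1.571, -0.308]
contact_force: [0.3, -0.6, 0.6]
grip_width: 91.5
t 8.5 pos [ 503.3 -198.7  128.4] ty [ 0.958 -0.288  0.   ] tx [ 0. -0. -1.] w 91.5 F [ 0.3 -0.6  0.6]
shift cm [-6.66  0.07  0.01] turn -0.0
```

View pics/c.png

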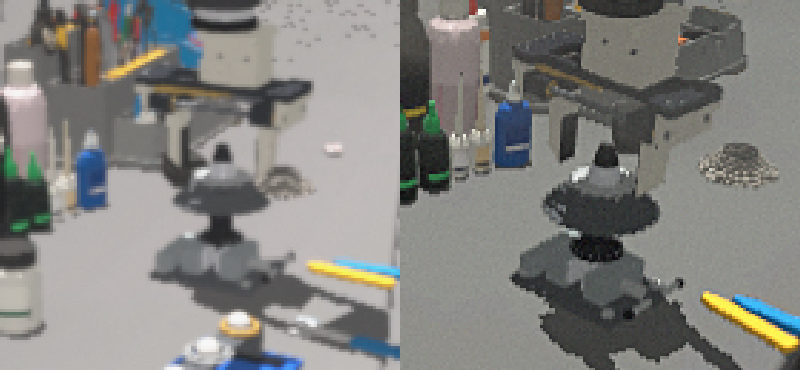

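```bash
python3 -m handwheel '[[[-1.7,0,0,0],[-2.5,0,0,0],[-2.5,0,0,0],[0,0,0,0]]]';python3 go.py 524 315 195
cat > chk.py <<'E'
from h import *
import sys
lo=float(sys.argv[1]);hi=float(sys.argv[2]); f=sys.argv[3]
im=[]
for n,s in [('side',(100,220,215,345)),('scene',(80,210,250,390))]:
    p,d,c=shot(n,n+f+'.png'); X=cloud(c,d)
    im.append(cv2.resize(p[s[0]:s[1],s[2]:s[3],::-1],(400,370),interpolation=0))
    q=X[(d>0)&(np.hypot(X[...,0]-502,X[...,1]+199)<45)&(X[...,2]>lo)&(X[...,2]<hi)]
    # top surface plane, excluding freehub
    r=np.hypot(q[:,0]-502,q[:,1]+199); t=q[r>18]
    if len(t)>10:
        A=np.c_[t[:,:2]-[502,-199],np.ones(len(t))]; s_,*_=np.linalg.lstsq(A,t[:,2],rcond=None)
        print(n,len(t),'plane',np.round(s_,3),'ext x',np.round([t[:,0].min(),t[:,0].max()],1),'y',np.round([t[:,1].min(),t[:,1].max()],1),'z pct',np.round(np.percentile(t[:,2],[5,50,95]),1))
cv2.imwrite('pics/c'+f+'.png',np.hstack(im))
E
python3 chk.py 114 130 1
```

```text
time: 8.93
tool_pos: [505.5, -199.8, 200.1]
tcp_rot: [1.353, 1.562, -0.51]
contact_force: [0.6, 0.0, 0.4]
grip_width: 92.1
t 8.93 pos [ 505.5 -199.8  200.1] ty [ 0.958 -0.288  0.008] tx [ 0.008 -0.004 -1.   ] w 92.1 F [0.6 0.  0.4]
shift cm [  0.31 -13.04 -49.84] turn 0.0
side 80 plane [ 3.80000e-02 -5.90000e-02  1.21188e+02] ext x [467.8 533.3] y [-220.3 -163.8] z pct [114.2 121.6 123.9]
scene 203 plane [ 4.20000e-02 -9.60000e-02  1.22438e+02] ext x [466.7 536.8] y [-228.3 -165.5] z pct [115.4 122.8 126.2]
```

View pics/c1.png

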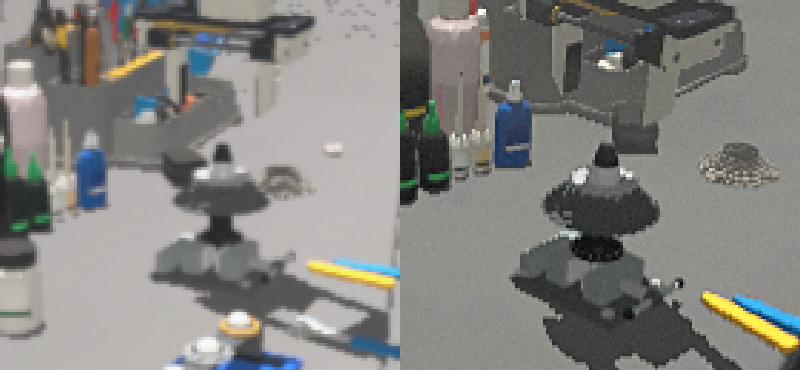

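```bash
python3 -m handwheel '[[[0,-1,-3.83,0],[0,-1,-3.83,0],[0,-1,-3.83,0],[0,-1,-3.83,0],[0,-1,-3.83,0],[0,-1,-3.83,0],[0,-1,-3.83,0],[0,-1,-3.83,0]]]' 1;python3 -m handwheel '[[[0,-1,-3.83,0],[0,-1,-3.83,0],[0,-1,-3.83,0],[0,-1,-3.83,0],[0,-1,-3.83,0],[0,0,0,0],[0,0,0,0]]]';python3 go.py 524 315 34
python3 - <<'E'
from h import *
p,d,c=shot('wrist','w3.png'); 
for l in ['spacer','cog_large','cog_medium','cog_small']:
    print(l,[(np.round(world(c,[r['point']],45)[0],1).tolist(),round(r['conf'],2)) for r in bot.spot_point('wrist',l)[:2]])
E
```

```text
time: 9.7
tool_pos: [513.8, 119.6, 194.0]
tcp_rot: [-1.182, 1.568, -3.045]
contact_force: [1.2, -0.1, -0.4]
grip_width: 91.7
time: 10.28
tool_pos: [520.9, 317.2, 193.2]
tcp_rot: [-0.822, 1.568, -2.681]
contact_force: [-0.3, -0.2, 0.0]
grip_width: 91.9
t 10.28 pos [520.9 317.2 193.2] ty [ 0.959 -0.284 -0.002] tx [-0.003 -0.001 -1.   ] w 91.9 F [-0.3 -0.2  0. ]
shift cm [15.92  0.4   0.09] turn 0.004
spacer [([527.2, 317.6, 45.0], 0.59)]
cog_large []
cog_medium [([485.7, 186.9, 45.0], 0.92)]
cog_small []
```

View pics/w3.png

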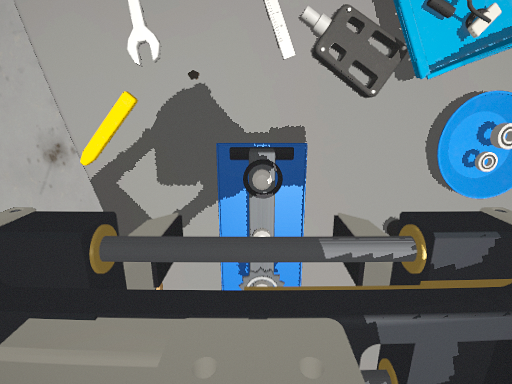

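```bash
python3 -m handwheel '[[[3,0.4,0.05,0],[4,0,0,0],[4,0,0,0],[3,0,0,0],[1.3,0,0,0],[0.6,0,0,0],[0,0,0,0]]]' 1;  python3 -m handwheel '[[[0,0,0,0],[0,0,0,0],[0,0,0,0],[0,0,0,0],[0,0,0,0],[0,0,0,0],[0,0,0,0],[0,0,0,0]]]' 0; python3 go.py 524 315 34
```

```text
time: 11.12
tool_pos: [525.5, 312.7, 35.2]
tcp_rot: [-0.835, 1.569, -2.699]
contact_force: [0.1, -0.0, 0.5]
grip_width: 91.8
time: 11.78
tool_pos: [525.8, 314.0, 36.4]
tcp_rot: [1.898, 1.571, 0.035]
contact_force: [-0.7, -0.1, 0.5]
grip_width: 43.0
t 11.78 pos [525.8 314.   36.4] ty [ 0.958 -0.288  0.   ] tx [ 0.  0. -1.] w 43.0 F [-0.7 -0.1  0.5]
shift cm [ 0.24 -0.2  -0.04] turn 0.0
```

```bash
python3 -m handwheel '[[[-1,0,0,0],[-3,0,0,0],[-4,0,0,0],[-4,0,0,0],[-3,0,0,0],[-1,0,0,0],[0,0,0,0]]]';python3 go.py 502.5 -199 195
```

```text
time: 12.37
tool_pos: [527.2, 314.6, 200.5]
tcp_rot: [2.27, 1.563, 0.408]
contact_force: [0.4, 0.3, 0.2]
grip_width: 41.5
t 12.37 pos [527.2 314.6 200.5] ty [ 0.958 -0.288  0.006] tx [ 0.007  0.003 -1.   ] w 41.5 F [0.4 0.3 0.2]
shift cm [ 0.38 12.41 49.9 ] turn 0.0
```

```bash
python3 -m handwheel '[[[0,0.95,3.83,0],[0,0.95,3.83,0],[0,0.95,3.83,0],[0,0.95,3.83,0],[0,0.95,3.83,0],[0,0.95,3.83,0],[0,0.95,3.83,0],[0,0.95,3.83,0]]]';python3 -m handwheel '[[[0,0.95,3.83,0],[0,0.95,3.83,0],[0,0.95,3.83,0],[0,0.95,3.83,0],[0,0.95,3.83,0],[0,0,0,0],[0,0,0,0],[0,0,0,0]]]';python3 go.py 502.5 -199 135; python3 chk.py 114 130 2
```

```text
time: 13.03
tool_pos: [508.8, -3.0, 194.6]
tcp_rot: [-1.433, 1.567, 2.987]
contact_force: [-0.2, 0.3, -0.2]
grip_width: 41.5
time: 13.7
tool_pos: [499.9, -197.7, 194.8]
tcp_rot: [-1.958, 1.567, 2.461]
contact_force: [-0.1, 0.2, 0.1]
grip_width: 42.0
t 13.7 pos [ 499.9 -197.7  194.8] ty [ 0.957 -0.289 -0.003] tx [-0.003  0.002 -1.   ] w 42.0 F [-0.1  0.2  0.1]
shift cm [5.98 0.3  0.06] turn -0.001
side 80 plane [ 2.90000e-02 -8.40000e-02  1.21697e+02] ext x [467.8 531.2] y [-222.3 -162.1] z pct [114.3 121.8 124.5]
scene 204 plane [ 3.60000e-02 -9.30000e-02  1.22219e+02] ext x [465.9 536.8] y [-229.7 -162.7] z pct [115.3 123.1 125.8]
```

View pics/c2.png

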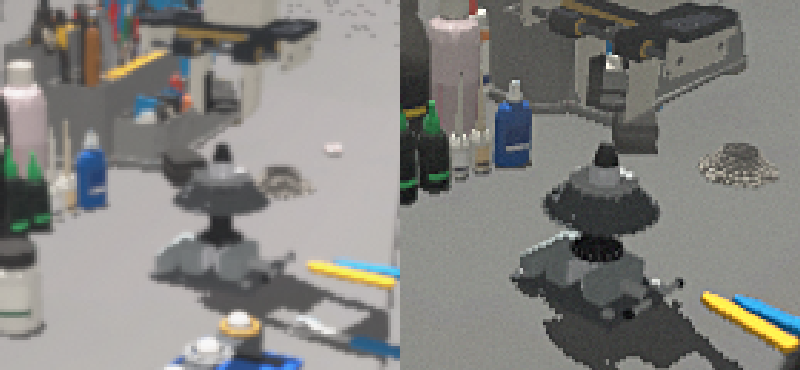

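```bash
python3 -m handwheel '[[[1.5,0.3,0.05,0],[1.5,0,0,0],[1.3,0,0,0],[0.8,0,0,0],[0.5,0,0,0],[0.4,0,0,0],[0,0,0,0],[0,0,0,0]]]';python3 go.py 502.5 -199 135;python3 -m handwheel '[[[0,0,0,0],[0,0,0,0],[0,0,0,0],[0,0,0,0],[0,0,0,0],[0,0,0,0]]]' 1; python3 -m handwheel '[[[-1.5,0,0,0],[-2.5,0,0,0],[-2.2,0,0,0],[0,0,0,0]]]';python3 go.py 484 182 195;python3 chk.py 125 136 3
```

```text
time: 14.47
tool_pos: [503.8, -199.7, 136.7]
tcp_rot: [1.379, 1.57, -0.484]
contact_force: [0.4, 1.0, -0.6]
grip_width: 41.6
t 14.47 pos [ 503.8 -199.7  136.7] ty [ 0.958 -0.287  0.001] tx [ 0.001 -0.    -1.   ] w 41.6 F [ 0.4  1.  -0.6]
shift cm [ 0.17 -0.14 -0.03] turn 0.0
time: 14.97
tool_pos: [503.5, -199.8, 136.4]
tcp_rot: [1.359, 1.571, -0.504]
contact_force: [0.4, 0.2, 0.6]
grip_width: 77.1
time: 15.3
tool_pos: [505.4, -200.9, 202.7]
tcp_rot: [1.353, 1.563, -0.51]
contact_force: [0.3, -0.3, 0.3]
grip_width: 91.4
t 15.3 pos [ 505.4 -200.9  202.7] ty [ 0.958 -0.288  0.008] tx [ 0.007 -0.004 -1.   ] w 91.4 F [ 0.3 -0.3  0.3]
shift cm [  0.61 -13.08 -36.05] turn -0.0
side 16 plane [-6.00000e-03  3.40000e-02  1.26253e+02] ext x [481.  521.2] y [-206.3 -173.8] z pct [125.1 126.5 128.7]
scene 65 plane [ 2.1000e-02 -7.0000e-03  1.2755e+02] ext x [471.8 530.2] y [-224.6 -169.4] z pct [125.1 127.  131. ]
```

View pics/c3.png

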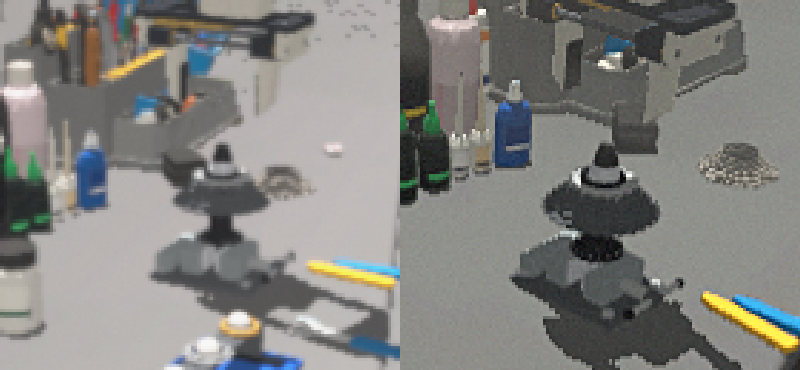

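```bash
python3 -m handwheel '[[[0.06,-1.28,-3.6,0],[0.06,-1.28,-3.6,0],[0.06,-1.28,-3.6,0],[0.06,-1.28,-3.6,0],[0.06,-1.28,-3.6,0],[0.06,-1.28,-3.6,0],[0.06,-1.28,-3.6,0],[0.06,-1.28,-3.6,0]]]' 1;python3 -m handwheel '[[[0,-1.28,-3.6,0],[0,-1.28,-3.6,0],[0,0,0,0],[0,0,0,0],[0,0,0,0]]]';python3 go.py 485 182 34
python3 - <<'E'
from h import *
p,d,c=shot('wrist','w4.png'); 
for l in ['cog_medium','cog_small','lockring']:
    print(l,[(np.round(world(c,[r['point']],45)[0],1).tolist(),round(r['conf'],2)) for r in bot.spot_point('wrist',l)[:2]])
E
```

```text
time: 16.07
tool_pos: [487.1, 107.2, 192.2]
tcp_rot: [-1.214, 1.568, -3.077]
contact_force: [0.5, 0.1, -0.6]
grip_width: 91.8
time: 16.48
tool_pos: [483.9, 181.4, 192.4]
tcp_rot: [-0.827, 1.569, -2.689]
contact_force: [0.8, 0.3, -1.4]
grip_width: 91.8
t 16.48 pos [483.9 181.4 192.4] ty [ 0.958 -0.287 -0.002] tx [-0.002 -0.001 -1.   ] w 91.8 F [ 0.8  0.3 -1.4]
shift cm [15.84  0.11 -0.11] turn 0.001
cog_medium [([486.9, 182.5, 45.0], 0.95)]
cog_small [([467.9, 114.8, 45.0], 0.51)]
lockring [([442.7, 57.6, 45.0], 0.7), ([467.0, 117.2, 45.0], 0.38)]
```

View pics/w4.png

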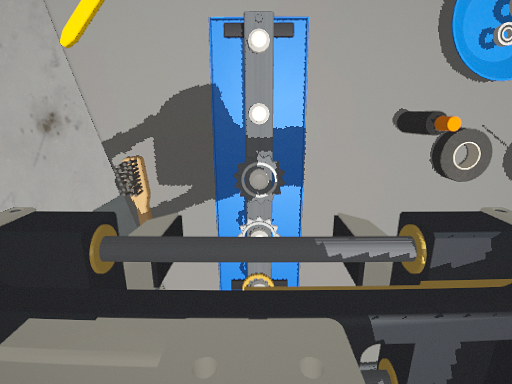

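```bash
python3 -m handwheel '[[[3,0.1,-0.05,0],[4,0,0,0],[4,0,0,0],[3,0,0,0],[1.3,0,0,0],[0.5,0,0,0],[0,0,0,0]]]' 1;  python3 -m handwheel '[[[0,0,0,0],[0,0,0,0],[0,0,0,0],[0,0,0,0],[0,0,0,0],[0,0,0,0],[0,0,0,0]]]' 0; python3 go.py 485 182 34; python3 -m handwheel '[[[-1,0,0,0],[-3,0,0,0],[-4,0,0,0],[-4,0,0,0],[-3,0,0,0],[-1,0,0,0],[0,0,0,0]]]';python3 go.py 502.5 -199 195
```

```text
time: 17.27
tool_pos: [485.3, 181.1, 34.6]
tcp_rot: [-1.034, 1.569, -2.898]
contact_force: [-0.4, 0.3, 1.3]
grip_width: 91.7
time: 17.85
tool_pos: [485.9, 182.1, 36.1]
tcp_rot: [2.049, 1.57, 0.186]
contact_force: [-0.8, -0.7, 3.9]
grip_width: 56.3
t 17.85 pos [485.9 182.1  36.1] ty [ 0.958 -0.288  0.001] tx [ 0.001  0.    -1.   ] w 56.3 F [-0.8 -0.7  3.9]
shift cm [ 0.21 -0.08  0.04] turn 0.0
time: 18.43
tool_pos: [487.0, 182.4, 198.8]
tcp_rot: [2.073, 1.564, 0.211]
contact_force: [0.3, 0.2, -1.1]
grip_width: 56.2
t 18.43 pos [487.  182.4 198.8] ty [ 0.958 -0.288  0.006] tx [ 0.006  0.001 -1.   ] w 56.2 F [ 0.3  0.2 -1.1]
shift cm [ 0.34 12.46 36.08] turn 0.0
```

```bash
python3 -m handwheel '[[[0,1.27,3.61,0],[0,1.27,3.61,0],[0,1.27,3.61,0],[0,1.27,3.61,0],[0,1.27,3.61,0],[0,1.27,3.61,0],[0,1.27,3.61,0],[0,1.27,3.61,0]]]';python3 -m handwheel '[[[0,1.27,3.61,0],[0,1.27,3.61,0],[0,0,0,0],[0,0,0,0],[0,0,0,0]]]';python3 go.py 502.5 -199 137; python3 chk.py 125 136 4
```

```text
time: 19.1
tool_pos: [498.4, -125.2, 193.4]
tcp_rot: [-1.698, 1.567, 2.722]
contact_force: [0.8, 1.2, -0.7]
grip_width: 56.4
time: 19.52
tool_pos: [502.4, -199.4, 193.8]
tcp_rot: [-1.921, 1.567, 2.499]
contact_force: [-1.0, 0.8, -1.1]
grip_width: 56.5
t 19.52 pos [ 502.4 -199.4  193.8] ty [ 0.957 -0.288 -0.004] tx [-0.003  0.002 -1.   ] w 56.5 F [-1.   0.8 -1.1]
shift cm [ 5.68  0.02 -0.04] turn -0.001
side 18 plane [-2.20000e-02 -5.00000e-02  1.28065e+02] ext x [480.4 521.3] y [-205.7 -175.6] z pct [125.6 127.2 130.2]
scene 69 plane [ 2.10000e-02 -2.00000e-02  1.27786e+02] ext x [471.7 532. ] y [-227.3 -172.4] z pct [125.1 127.2 130.6]
```

View pics/c4.png

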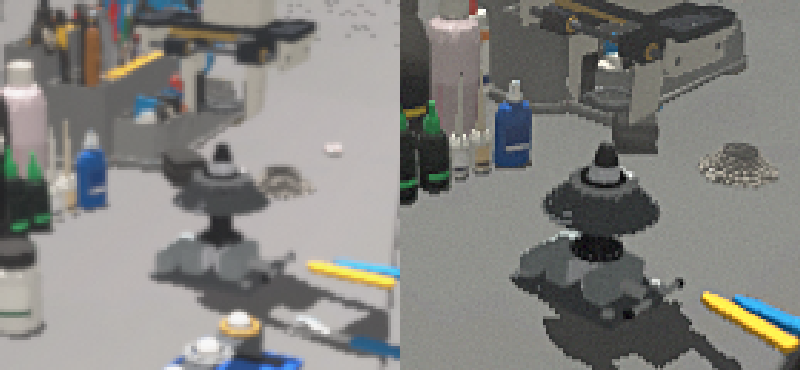

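```bash
python3 -m handwheel '[[[1.5,0.02,-0.04,0],[1.5,0,0,0],[1.3,0,0,0],[0.7,0,0,0],[0.5,0,0,0],[0.3,0,0,0],[0,0,0,0],[0,0,0,0]]]';python3 go.py 502.5 -199 135;python3 -m handwheel '[[[0,0,0,0],[0,0,0,0],[0,0,0,0],[0,0,0,0],[0,0,0,0],[0,0,0,0]]]' 1; python3 -m handwheel '[[[-1.5,0,0,0],[-2.5,0,0,0],[-2,0,0,0],[0,0,0,0]]]';python3 go.py 465 116 195;python3 chk.py 128 145 5
```

```text
time: 20.28
tool_pos: [503.9, -199.8, 138.0]
tcp_rot: [1.403, 1.57, -0.46]
contact_force: [0.0, -0.8, 0.0]
grip_width: 55.9
t 20.28 pos [ 503.9 -199.8  138. ] ty [ 0.958 -0.287  0.001] tx [ 0.001 -0.    -1.   ] w 55.9 F [ 0.  -0.8  0. ]
shift cm [ 0.3  -0.16 -0.04] turn 0.0
time: 20.78
tool_pos: [503.7, -200.0, 137.6]
tcp_rot: [1.445, 1.571, -0.418]
contact_force: [-0.1, -0.3, -0.7]
grip_width: 89.8
time: 21.12
tool_pos: [505.5, -201.0, 201.7]
tcp_rot: [1.352, 1.563, -0.51]
contact_force: [0.2, -0.7, -0.2]
grip_width: 91.8
t 21.12 pos [ 505.5 -201.   201.7] ty [ 0.958 -0.288  0.007] tx [ 0.007 -0.004 -1.   ] w 91.8 F [ 0.2 -0.7 -0.2]
shift cm [  0.52 -13.01 -29.19] turn 0.0
side 41 plane [-5.00000e-03 -2.70000e-02  1.32236e+02] ext x [475.  526.1] y [-214.2 -170.8] z pct [129.3 131.9 134.8]
scene 88 plane [ 2.600e-02 -4.200e-02  1.337e+02] ext x [474.3 529.6] y [-227.4 -173.1] z pct [129.9 133.5 136.9]
```

View pics/c5.png

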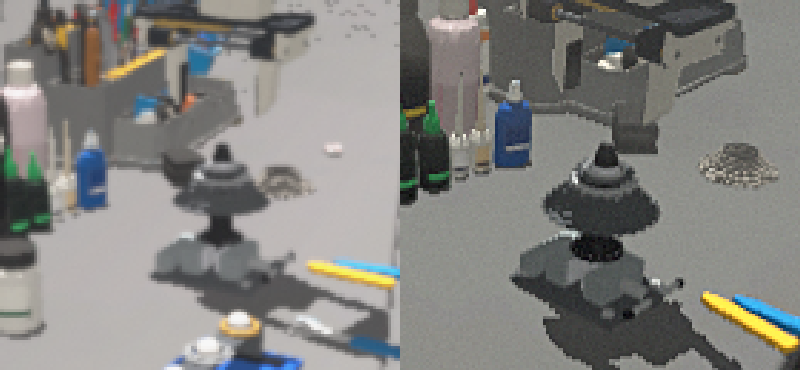

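```bash
python3 -m handwheel '[[[0.06,-1.6,-3.65,0],[0.06,-1.6,-3.65,0],[0.06,-1.6,-3.65,0],[0.06,-1.6,-3.65,0],[0.06,-1.6,-3.65,0],[0.06,-1.6,-3.65,0],[0.06,-1.6,-3.65,0],[0.06,-1.6,-3.65,0]]]' 1;python3 -m handwheel '[[[0,0,0,0],[0,0,0,0],[0,0,0,0]]]';python3 go.py 465 116 34
python3 - <<'E'
from h import *
p,d,c=shot('wrist','w5.png'); 
for l in ['cog_small','lockring']:
    print(l,[(np.round(world(c,[r['point']],45)[0],1).tolist(),round(r['conf'],2)) for r in bot.spot_point('wrist',l)[:2]])
E
```

```text
time: 21.88
tool_pos: [463.8, 118.2, 191.6]
tcp_rot: [-1.151, 1.569, -3.014]
contact_force: [1.4, 0.5, 0.2]
grip_width: 92.0
time: 22.13
tool_pos: [464.7, 116.3, 191.9]
tcp_rot: [-0.884, 1.569, -2.746]
contact_force: [1.1, 0.5, 0.7]
grip_width: 92.1
t 22.13 pos [464.7 116.3 191.9] ty [ 0.958 -0.287 -0.001] tx [-0.002 -0.001 -1.   ] w 92.1 F [1.1 0.5 0.7]
shift cm [15.79  0.06  0.  ] turn 0.001
cog_small [([466.8, 117.2, 45.0], 0.58)]
lockring [([442.6, 54.6, 45.0], 0.64)]
```

View pics/w5.png

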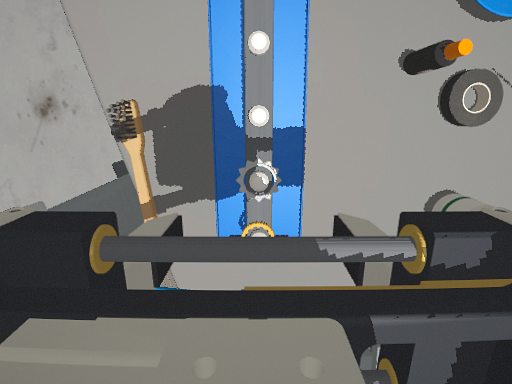

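```bash
python3 -m handwheel '[[[3,0.1,0,0],[4,0,0,0],[4,0,0,0],[3,0,0,0],[1.2,0,0,0],[0.5,0,0,0],[0,0,0,0]]]' 1;  python3 -m handwheel '[[[0,0,0,0],[0,0,0,0],[0,0,0,0],[0,0,0,0],[0,0,0,0],[0,0,0,0],[0,0,0,0],[0,0,0,0]]]' 0; python3 go.py 465 116 34; python3 -m handwheel '[[[-1,0,0,0],[-3,0,0,0],[-4,0,0,0],[-4,0,0,0],[-3,0,0,0],[-1,0,0,0],[0,0,0,0]]]';python3 go.py 502.5 -199 195
```

```text
time: 22.87
tool_pos: [465.8, 115.1, 34.7]
tcp_rot: [-1.164, 1.569, -3.029]
contact_force: [0.0, -0.8, 0.4]
grip_width: 91.9
time: 23.53
tool_pos: [466.2, 116.3, 35.9]
tcp_rot: [1.92, 1.57, 0.057]
contact_force: [-1.1, 0.1, 2.4]
grip_width: 47.4
t 23.53 pos [466.2 116.3  35.9] ty [ 0.958 -0.288  0.   ] tx [ 0.  0. -1.] w 47.4 F [-1.1  0.1  2.4]
shift cm [ 0.19 -0.11  0.07] turn 0.0
time: 24.12
tool_pos: [467.7, 116.5, 198.8]
tcp_rot: [1.946, 1.564, 0.083]
contact_force: [0.6, 1.0, -1.6]
grip_width: 47.8
t 24.12 pos [467.7 116.5 198.8] ty [ 0.958 -0.288  0.006] tx [ 0.007  0.001 -1.   ] w 47.8 F [ 0.6  1.  -1.6]
shift cm [ 0.38 12.41 29.21] turn 0.0
```

```bash
python3 -m handwheel '[[[0,1.58,3.65,0],[0,1.58,3.65,0],[0,1.58,3.65,0],[0,1.58,3.65,0],[0,1.58,3.65,0],[0,1.58,3.65,0],[0,1.58,3.65,0],[0,1.58,3.65,0]]]';python3 -m handwheel '[[[0,0,0,0],[0,0,0,0],[0,0,0,0]]]';python3 go.py 502.5 -199 137; python3 chk.py 128 145 6
```

```text
time: 24.78
tool_pos: [502.2, -201.4, 193.8]
tcp_rot: [-1.847, 1.568, 2.573]
contact_force: [0.9, 1.1, -0.2]
grip_width: 47.3
time: 25.03
tool_pos: [502.2, -199.2, 194.1]
tcp_rot: [-1.914, 1.567, 2.505]
contact_force: [0.2, 0.3, 0.2]
grip_width: 47.1
t 25.03 pos [ 502.2 -199.2  194.1] ty [ 0.957 -0.289 -0.003] tx [-0.003  0.002 -1.   ] w 47.1 F [0.2 0.3 0.2]
shift cm [ 5.71  0.04 -0.02] turn -0.001
side 42 plane [-2.90000e-02 -2.70000e-02  1.31686e+02] ext x [475.4 529.2] y [-214.7 -168.7] z pct [128.8 131.5 134.5]
scene 87 plane [ 1.4000e-02 -5.0000e-02  1.3385e+02] ext x [473.6 529. ] y [-228.8 -173.4] z pct [129.  133.6 136.7]
```

View pics/c6.png

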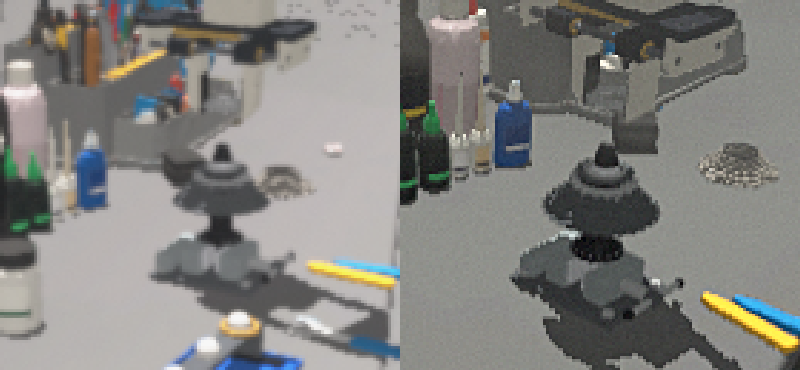

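```bash
python3 -m handwheel '[[[1.5,0.02,-0.04,0],[1.5,0,0,0],[1.3,0,0,0],[0.7,0,0,0],[0.5,0,0,0],[0.2,0,0,0],[0,0,0,0],[0,0,0,0]]]';python3 go.py 502.5 -199 137;python3 -m handwheel '[[[0,0,0,0],[0,0,0,0],[0,0,0,0],[0,0,0,0],[0,0,0,0],[0,0,0,0],[0,0,0,0]]]' 1; python3 -m handwheel '[[[-1.5,0,0,0],[-2.5,0,0,0],[-2,0,0,0],[0,0,0,0]]]';python3 go.py 444 53 195;python3 chk.py 134 152 7
```

```text
time: 25.8
tool_pos: [503.7, -199.4, 139.3]
tcp_rot: [1.413, 1.57, -0.449]
contact_force: [-0.2, 0.0, -0.5]
grip_width: 47.4
t 25.8 pos [ 503.7 -199.4  139.3] ty [ 0.958 -0.288  0.001] tx [ 0.001 -0.    -1.   ] w 47.4 F [-0.2  0.  -0.5]
shift cm [ 0.23 -0.13 -0.  ] turn 0.0
time: 26.38
tool_pos: [503.4, -199.4, 138.8]
tcp_rot: [1.707, 1.571, -0.156]
contact_force: [0.6, 0.5, -0.3]
grip_width: 89.3
time: 26.72
tool_pos: [505.2, -200.4, 202.8]
tcp_rot: [1.351, 1.563, -0.512]
contact_force: [0.7, -0.1, 0.2]
grip_width: 92.0
t 26.72 pos [ 505.2 -200.4  202.8] ty [ 0.958 -0.288  0.007] tx [ 0.006 -0.004 -1.   ] w 92.0 F [ 0.7 -0.1  0.2]
shift cm [  0.65 -13.16 -22.51] turn 0.0
side 33 plane [-1.00000e-02 -1.00000e-02  1.39462e+02] ext x [476.8 524.1] y [-215.4 -170.4] z pct [135.3 139.5 142.7]
scene 67 plane [ 3.40000e-02 -6.20000e-02  1.39501e+02] ext x [479.5 528.3] y [-220.8 -177.6] z pct [134.1 139.6 144.1]
```

View pics/c7.png

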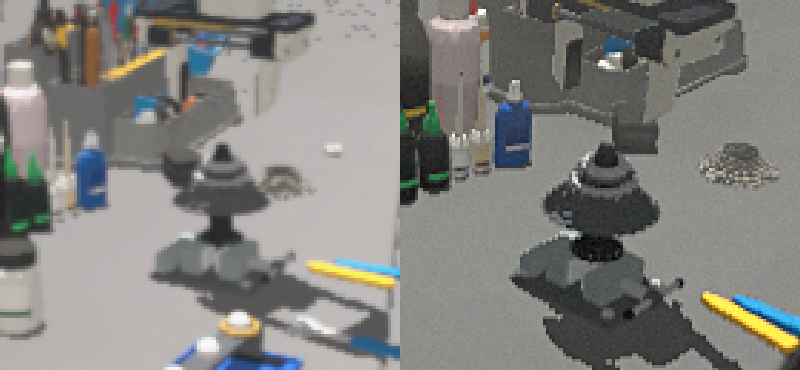

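```bash
python3 -m handwheel '[[[0.06,-1.85,-3.21,0],[0.06,-1.85,-3.21,0],[0.06,-1.85,-3.21,0],[0.06,-1.85,-3.21,0],[0.06,-1.85,-3.21,0],[0.06,-1.85,-3.21,0],[0.06,-1.85,-3.21,0]]]' 1;python3 -m handwheel '[[[0,0,0,0],[0,0,0,0],[0,0,0,0]]]';python3 go.py 445 52 34
python3 - <<'E'
from h import *
p,d,c=shot('wrist','w6.png'); 
for l in ['cog_small','lockring']:
    print(l,[(np.round(world(c,[r['point']],45)[0],1).tolist(),round(r['conf'],2)) for r in bot.spot_point('wrist',l)[:2]])
E
```

```text
time: 27.4
tool_pos: [442.5, 54.6, 193.4]
tcp_rot: [-1.349, 1.569, 3.071]
contact_force: [1.1, 0.0, -0.1]
grip_width: 91.6
time: 27.65
tool_pos: [443.8, 52.8, 193.9]
tcp_rot: [-0.969, 1.57, -2.831]
contact_force: [0.4, -0.8, 0.4]
grip_width: 91.8
t 27.65 pos [443.8  52.8 193.9] ty [ 0.958 -0.287 -0.001] tx [-0.001 -0.    -1.   ] w 91.8 F [ 0.4 -0.8  0.4]
shift cm [15.99  0.15  0.03] turn 0.001
cog_small []
lockring [([446.3, 49.7, 45.0], 0.61)]
```

View pics/w6.png

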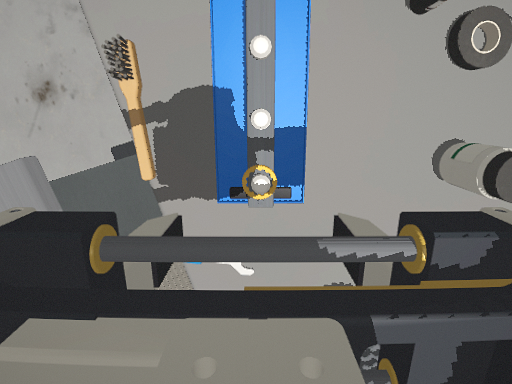

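```bash
python3 -m handwheel '[[[3,0.15,0.15,0],[4,0,0,0],[4,0,0,0],[3,0,0,0],[1.3,0,0,0],[0.5,0,0,0],[0,0,0,0]]]' 1;  python3 -m handwheel '[[[0,0,0,0],[0,0,0,0],[0,0,0,0],[0,0,0,0],[0,0,0,0],[0,0,0,0],[0,0,0,0],[0,0,0,0]]]' 0; python3 go.py 445 51 34; python3 -m handwheel '[[[-1,0,0,0],[-3,0,0,0],[-4,0,0,0],[-4,0,0,0],[-3,0,0,0],[-1,0,0,0],[0,0,0,0]]]';python3 go.py 502.5 -199 195;python3 - <<'E'
from h import *
p,d,c=shot('wrist','w7.png')
E
```

```text
time: 28.38
tool_pos: [444.7, 50.3, 35.5]
tcp_rot: [-1.314, 1.568, 3.104]
contact_force: [0.6, -0.3, 0.8]
grip_width: 91.7
time: 29.05
tool_pos: [445.1, 51.2, 36.6]
tcp_rot: [1.723, 1.571, -0.139]
contact_force: [0.9, 0.2, -0.4]
grip_width: 43.3
t 29.05 pos [445.1  51.2  36.6] ty [ 0.958 -0.288  0.   ] tx [ 0. -0. -1.] w 43.3 F [ 0.9  0.2 -0.4]
shift cm [ 0.26 -0.    0.02] turn 0.0
time: 29.63
tool_pos: [446.6, 51.1, 199.5]
tcp_rot: [1.808, 1.564, -0.055]
contact_force: [0.3, 0.8, 0.1]
grip_width: 37.5
t 29.63 pos [446.6  51.1 199.5] ty [ 0.958 -0.288  0.006] tx [ 0.007 -0.    -1.   ] w 37.5 F [0.3 0.8 0.1]
shift cm [ 0.49 12.55 22.35] turn 0.0
```

View pics/w7.png

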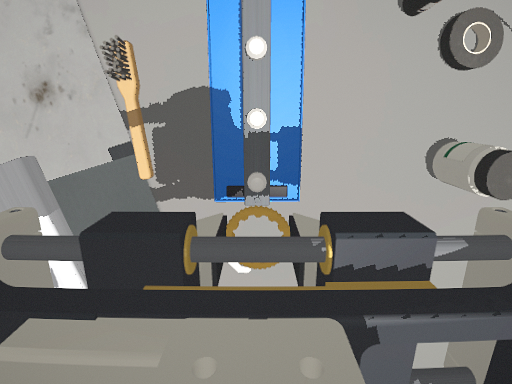

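```bash
python3 - <<'E'
from h import *
o=bot.get_obs()
p,d,c=shot('wrist','w8.png');X=cloud(c,d)
T=o['tool_pos'];print(T)
V=p.astype(int)
m=(V[...,0]-V[...,2]>50)&(d>0)&(np.abs(X-T).max(2)<40); m[:200]=0;m[280:]=0
q=X[m]; print(len(q),np.round(q.mean(0),1))
for a in (0,1,2): print(np.round(np.percentile(q[:,a],[1,10,50,90,99]),1))
A=np.c_[q[:,:2]-T[:2],np.ones(len(q))];print(np.round(np.linalg.lstsq(A,q[:,2],rcond=None)[0],3))
E
```

```text
[445.50181272  51.17084439 197.38210785]
922 [447.   57.2 204.4]
[428.8 432.2 446.7 461.4 463.9]
[31.7 34.3 61.3 67.8 69.4]
[200.7 203.  204.5 205.7 206.5]
[ 4.60000e-02 -2.90000e-02  2.04509e+02]
```

```bash
python3 -m handwheel '[[[0,0.9,1.6,0],[0,1.5,2.7,0],[0,1.9,3.4,0],[0,1.9,3.4,0],[0,1.9,3.4,0],[0,1.9,3.4,0],[0,1.5,2.7,0],[0,1,1.7,0]]]';python3 -m handwheel '[[[0,0,0,0],[0,0,0,0],[0,0,0,0],[0,0,0,0]]]';python3 go.py 502.5 -199 146; python3 chk.py 134 152 8
```

```text
time: 30.4
tool_pos: [499.9, -201.3, 193.9]
tcp_rot: [-1.634, 1.567, 2.784]
contact_force: [0.2, 0.4, 0.4]
grip_width: 37.1
time: 30.73
tool_pos: [500.1, -197.0, 195.7]
tcp_rot: [-1.935, 1.569, 2.487]
contact_force: [0.3, -0.6, 0.0]
grip_width: 37.6
t 30.73 pos [ 500.1 -197.   195.7] ty [ 0.958 -0.287 -0.002] tx [-0.002  0.001 -1.   ] w 37.6 F [ 0.3 -0.6  0. ]
shift cm [4.97 0.3  0.13] turn 0.001
side 23 plane [-2.50000e-02 -2.60000e-02  1.38606e+02] ext x [477.3 523.5] y [-217.6 -175.8] z pct [134.6 138.1 141.7]
scene 73 plane [ 5.10000e-02 -7.30000e-02  1.38913e+02] ext x [476.6 527.8] y [-224.3 -173.6] z pct [134.2 138.6 143.6]
```

View pics/c8.png

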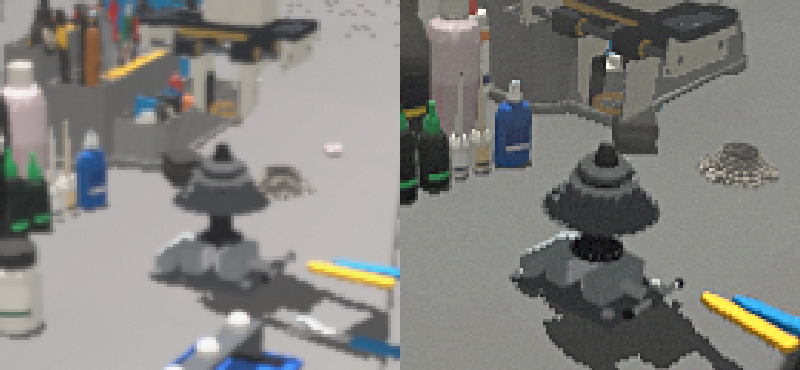

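```bash
python3 -m handwheel '[[[1.2,0.2,0.15,0],[1.3,0,0,0],[1,0,0,0],[0.7,0,0,0],[0.4,0,0,0],[0.2,0,0,0],[0,0,0,0],[0,0,0,0]]]';python3 -m handwheel '[[[0,0,0,0],[0,0,0,0]]]';python3 go.py 502 -199 145; python3 chk.py 134 152 9
```

```text
time: 31.5
tool_pos: [502.3, -200.5, 149.0]
tcp_rot: [1.376, 1.57, -0.487]
contact_force: [0.1, -0.4, 0.1]
grip_width: 37.4
time: 31.67
tool_pos: [502.3, -200.6, 149.0]
tcp_rot: [1.373, 1.57, -0.49]
contact_force: [-0.0, 0.2, -0.4]
grip_width: 37.5
t 31.67 pos [ 502.3 -200.6  149. ] ty [ 0.958 -0.288  0.001] tx [ 0.001 -0.    -1.   ] w 37.5 F [-0.   0.2 -0.4]
shift cm [ 0.4  -0.07 -0.14] turn -0.0
side 36 plane [ 7.70000e-02 -2.00000e-02  1.41072e+02] ext x [477.5 529.8] y [-218.2 -174.3] z pct [135.3 138.7 150.5]
scene 70 plane [ 5.00000e-02 -9.80000e-02  1.39816e+02] ext x [476.5 527.7] y [-220.3 -174.2] z pct [134.2 139.2 145.1]
```

View pics/c9.png

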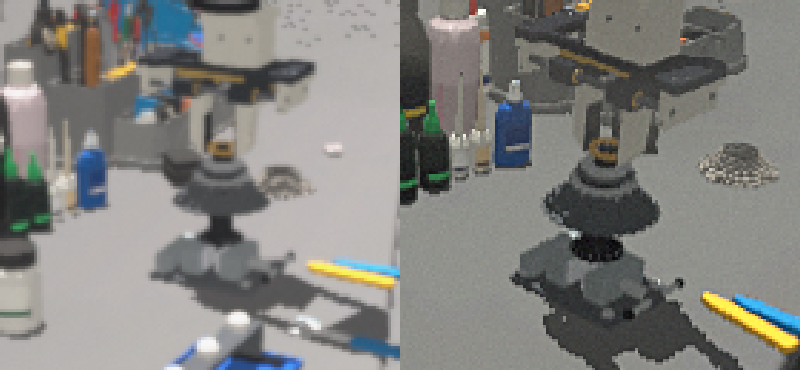

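Aligned over the tip, which pokes up through the ring. Down 3.5 mm more, then release.

```bash
python3 -m handwheel '[[[0.2,-0.05,-0.12,0],[0.15,0,0,0],[0,0,0,0],[0,0,0,0],[0,0,0,0]]]';python3 go.py 502 -199 145;python3 -m handwheel '[[[0,0,0,0],[0,0,0,0],[0,0,0,0],[0,0,0,0],[0,0,0,0],[0,0,0,0],[0,0,0,0]]]' 1; python3 -m handwheel '[[[-1.5,0,0,0],[-2.5,0,0,0],[-3,0,0,0],[-2,0,0,0],[0,0,0,0],[0,0,0,0],[0,0,0,0]]]';python3 chk.py 142 155 10; python3 go.py 500 0 225
```

```text
time: 32.18
tool_pos: [501.9, -199.1, 145.0]
tcp_rot: [-2.89, 1.571, 1.53]
contact_force: [-0.1, -0.1, 0.1]
grip_width: 37.2
t 32.18 pos [ 501.9 -199.1  145. ] ty [ 0.958 -0.288 -0.   ] tx [ 0.  0. -1.] w 37.2 F [-0.1 -0.1  0.1]
shift cm [-0.    0.01 -0.01] turn 0.0
time: 32.77
tool_pos: [501.9, -199.1, 145.1]
tcp_rot: [1.541, 1.571, -0.322]
contact_force: [-0.5, -0.7, 0.4]
grip_width: 79.4
time: 33.35
tool_pos: [501.5, -198.9, 234.2]
tcp_rot: [-1.821, 1.57, 2.599]
contact_force: [-0.8, 0.0, 0.7]
grip_width: 91.9
side 13 plane [ 4.90000e-02 -1.02000e-01  1.47212e+02] ext x [479.9 508.3] y [-208.2 -173.4] z pct [143.5 144.9 147.9]
scene 21 plane [-8.50000e-02 -7.90000e-02  1.45443e+02] ext x [482.1 522.6] y [-222.7 -181.4] z pct [142.2 147.2 149.5]
t 33.45 pos [ 501.3 -198.8  233.7] ty [ 0.958 -0.288 -0.002] tx [-0.002  0.001 -1.   ] w 91.7 F [ 0.6 -0.5  1.2]
shift cm [  0.89  -5.84 -19.  ] turn 0.0
```

View pics/c10.png

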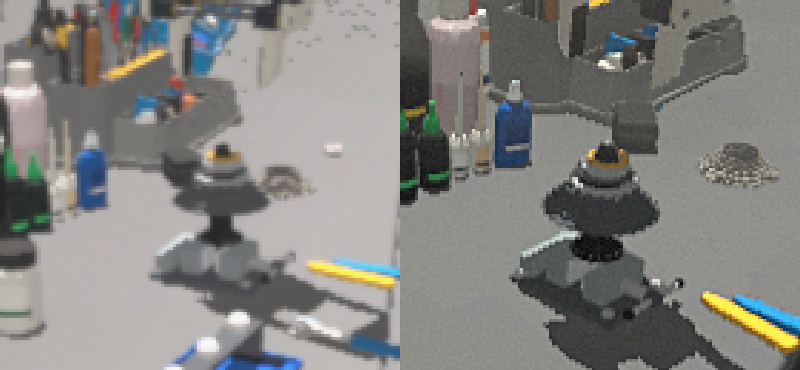

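```bash
python3 -m handwheel '[[[0,0,2.5,0],[0,0,3,0],[0,0,2.5,0],[0,0,0,0],[0,0,0,0],[0,0,0,0]]]'; python3 - <<'E'
from h import *
p,d,c=shot('wrist','w9.png');X=cloud(c,d)
m=(d>0)&(np.hypot(X[...,0]-502,X[...,1]+199)<60)
V=p.astype(int); g=m&(V[...,0]-V[...,2]>50)&(X[...,2]>135)
q=X[g]; print(len(q),np.round(q.mean(0),1),np.round([q.min(0),q.max(0)],1))
if len(q)>20:
    (u,v),ax,an=cv2.minAreaRect(np.argwhere(g)[:,::-1].astype(np.float32)); print('ring px',u,v,ax,np.round(world(c,[(u,v)],148),1))
    A=np.c_[q[:,:2]-[502,-199],np.ones(len(q))];print('plane',np.round(np.linalg.lstsq(A,q[:,2],rcond=None)[0],3))
    r=np.hypot(X[...,0]-502,X[...,1]+199)
    for lo,hi in [(0,5),(15,19),(21,25),(27,29),(30.5,33)]: print(lo,hi,np.round(np.percentile(X[m&(r>=lo)&(r<hi)][:,2],[10,50,90]),1))
    t=m&(X[...,2]>155); print('tip',t.sum(),np.round(X[t].mean(0),1))
    u=int(u);v=int(v)
    im=p[max(0,v-65):v+65,max(0,u-65):u+65,::-1];cv2.imwrite('pics/d.png',cv2.resize(im,None,fx=4,fy=4,interpolation=0))
E
```

```text
time: 33.95
tool_pos: [478.7, -275.1, 234.2]
tcp_rot: [-2.239, 1.569, 2.181]
contact_force: [-0.5, 0.5, 0.7]
grip_width: 91.7
1025 [ 499.5 -214.8  194.9] [[ 481.6 -258.9  136.2]
 [ 521.  -180.7  327.6]]
ring px 286.38916015625 185.40945434570312 (211.60658264160156, 93.99498748779297) [[ 505.7 -274.5  148. ]]
plane [ -0.431  -2.68  151.367]
0 5 [158.8 159.7 161. ]
15 19 [128.5 146.9 147.9]
21 25 [131.5 137.9 139.9]
27 29 [122.4 123.8 132.3]
30.5 33 [114.2 115.7 123.6]
tip 20426 [ 486.  -247.8  331.5]
```

View pics/d.png

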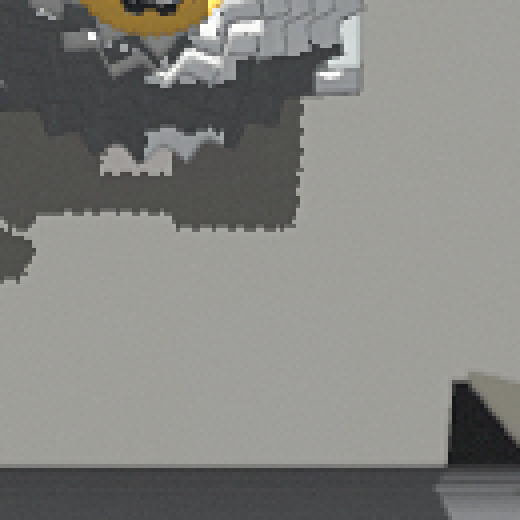

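Gripper parts leaked into the colour mask; limit the heights and look at the ring itself.

```bash
python3 - <<'E'
from h import *
p,d,c=shot('wrist','w10.png');X=cloud(c,d)
V=p.astype(int); z=X[...,2]; r=np.hypot(X[...,0]-502,X[...,1]+199)
g=(V[...,0]-V[...,2]>50)&(z>142)&(z<152)&(r<30); q=X[g]
(u,v),rad=cv2.minEnclosingCircle(np.argwhere(g)[:,::-1].astype(np.float32)); ctr=world(c,[(u,v)],147)[0]; print(len(q),'px',u,v,rad,np.round(ctr,1))
A=np.c_[q[:,:2]-ctr[:2],np.ones(len(q))];print('plane',np.round(np.linalg.lstsq(A,q[:,2],rcond=None)[0],3))
t=(z>157)&(z<163)&(r<12); print('tip',t.sum(),np.round(X[t].mean(0),1))
r=np.hypot(X[...,0]-ctr[0],X[...,1]-ctr[1])
for n,lo,hi in [('lockring top 148',15,19),('small 140',21,24),('med 133',26,28),('large 124',30,32.5)]:
    m=(r>lo)&(r<hi)&(z>100)&(z<170)
    print(n,np.round(np.percentile(z[m],[25,50,75]),1))
a=int(v);b=int(u)
cv2.imwrite('pics/d2.png',cv2.resize(p[max(0,a-65):a+65,max(0,b-65):b+65,::-1],None,fx=4,fy=4,interpolation=0))
E
```

```text
732 px 258.0 105.03125 24.052146911621094 [ 501.4 -200.1  147. ]
plane [ 0.00000e+00 -5.00000e-03  1.47046e+02]
tip 255 [ 502.7 -198.8  159.2]
lockring top 148 [146.4 147.  147.5]
small 140 [132.5 138.4 139.4]
med 133 [123.5 131.3 132.2]
large 124 [114.8 121.9 123.1]
```

View pics/d2.png

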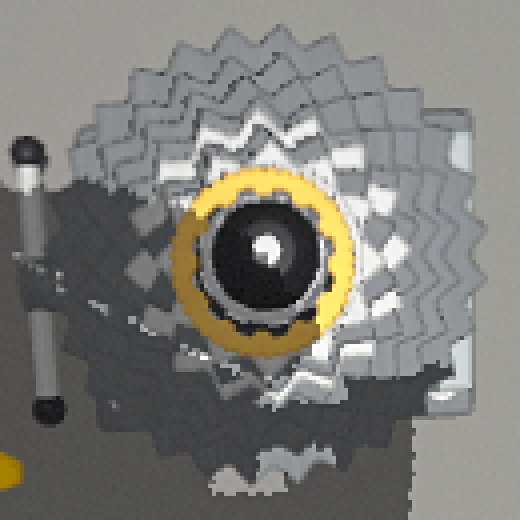

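```bash
python3 -m handwheel '[[[0,0,0,0],[0,0,0,0],[0,0,0,0]]]'; python3 - <<'E'
from h import *
print(bot.close_job())
E
```

```text
time: 34.3
tool_pos: [479.1, -275.1, 235.1]
tcp_rot: [1.806, 1.571, -0.055]
contact_force: [0.1, -0.1, 0.3]
grip_width: 91.7
the job is handed in; nothing more can be done
None
```

All five parts are on the hub in the asked order (largest sprocket, spacer, middle sprocket, smallest sprocket, lockring). I handed the job in at about 34 s with the gripper open and clear of everything.

- **Heights:** the last wrist-camera check gave tops of about 147, 138.4, 131.3 and 121.9 mm for the lockring, small, middle and large sprockets. The expected tops are 148, 140, 133 and 124 mm. The known 160 mm hub tip also read about 1 mm low, at 159.2 mm. The sprocket tops were measured at their toothed edges and came out up to about 2 mm low.
- **Flatness and centring:** the lockring's slope is under 0.01 rad, and its centre is about 2 mm from the hub tip. The two fixed cameras' coarse readings gave lockring slopes of up to about 0.1 rad, from only 13 to 21 points. I trust the wrist view, which used 732.
- **Spacer:** it is hidden now, so its height was not measured at the end. It was seen lying over the large sprocket after it was placed, and the heights of the parts above it fit.
- **Lockring pick-up:** the fingers were still closing when the lift began, so the ring was caught nearer the finger tips than planned. A measurement showed it level there, and it went on without trouble.
- **Grease pot and tube:** I never went near them, but I did not measure their positions again at the end.

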